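# Set the coffee machine to the cup that stands under its spout

## Robot

A 6-joint arm with a two-finger parallel gripper is mounted at the origin on the work surface. World frame = base frame: x ahead of the robot, y to its left, z up, the work surface at z = 0. Lengths are in mm, angles in rad, forces in N, time in s.
With the tool pointing down it reaches from about 350 to 975 mm from the base axis. Payload 7.1 kg.
Tool frame: the origin (TCP) lies midway between the tips of the shut fingers; the grasp point (between the pads) lies ctrl.grip_point_offset behind it (ctrl.grip_point_offset is the distance from the TCP to the grasp point, in mm); z points along the fingers, y is the line along which they close (so a half turn about z gives the same grasp; the last joint's range is limited). The gripper opens to 88 mm and grips with 3 to 60 N. Pads are 20 mm wide; open, the fingers measure 115 mm over their backs; the gripper's body (75 mm by 178 mm) begins 61 mm behind the grasp point.
Start: joints at [-1.222, 0.423, 1.63, -0, 1.089, -0.019], TCP at [224.743, -583.177, 222.675] pointing down, gripper open.
Joint ranges: [-3, 3], [-0.9, 2.11], [0.09, 2.58], [-1.31, 4.45], [0.11, 2.69], [-2.54, 2.54]. Speed limits (rad/s): [2.39, 2.39, 3.01, 3.14, 3.14, 3.14].

## Interface

Orientations are given as a rotation vector (axis times angle).
In Python, from workcell import ctrl, get_image, close_job, finder gives the robot as it stands.
- The arm moves only by the tool servo_tool, never from a script. Its argument "deltas" is a list of rows, each a list of 2 entries, a list of its own where there are three numbers: the shift along the tool's x, y, z in mm, then the turn, a rotation vector about the tool's x, y, z in rad. A call has 1 to 5 rows; each row is the pose to reach, as a shift and turn from the pose commanded when the call began, along the tool's axes at that moment; what a row does not reach only later rows make up. A row lasts 1/12 s, in which the tool goes at most 41.7 mm and 7.16 degrees, less where a joint would pass 70% of its speed; a pose out of reach is approached as far as the arm can. A call with a gripper value outside its range is refused whole. "grip" is the closure, from -1 (fully open) to 1 (shut), so that 0 is half open, set as the call begins (left out, the last holds). The fingers move at their own pace and stop on an object; the grip force is fixed at half the most. Time passes only in rows, so rows that repeat a pose let the fingers close. It gives the time, the measured TCP pose, the force, the opening and the grip force at its end, in the units of the state.
- ctrl.get_obs(): the state, without advancing time (a new reading comes with each control period).
- get_image(name): name is "scene" or "top"; returns a dict with "frame" (480x640x3 uint8, blue, green, red), "depth" (480x640 float32, mm along the optical axis (not along the pixel's ray), 0 where there is no reading), "K" (3x3 intrinsics, pixels), "pose" (4x4, takes a point from camera to world coordinates). Camera axes: x right, y down, z forward; pixel columns grow to the right and rows downward; lengths in mm; the calibration is good to about 2 mm. A picture is of the moment at which its call begins.
- close_job(): hands the job in; it is judged then, once.
Trained networks look in a picture, given as the dict that the camera call returned (one of the last four; its "shot" number tells which), for a name from the list of things; names that differ only in an ending like _2 or _b are one class to them, and where a whole thing is asked for, a point or a joint stands for the part that bears it (a point fixed in the world has none). Each returns a list of dicts, best first, with "score" (0 to 1); they miss things now and then, are a little off and sometimes report something else, mostly with a low value. They report only what shows in the picture. A call takes as long as a camera call. They do not tell look-alikes from the thing itself.
- finder.search_frame(query, picture): "rect" ([centre column, centre row, width, height] as shares, 0 to 1, of the picture: columns of its width, rows of its height, round what is visible of it).
- finder.silhouettes(query, picture): "mask" (480x640 bool, what is visible of it) and "rect" ([centre column, centre row, width, height] as shares, 0 to 1, of the picture: columns of its width, rows of its height, round what is visible of it).
The state is a dict: "t": time; "qpos": joint angles; "qvel": joint speeds; "joint_torque": joint torques, N m; "ee_pos": TCP position; "orientation": TCP orientation; "ft_force": force on the tool from outside, world axes, zero at the start; "moment": the same for the moment, N m; "width": finger opening in mm; "grasp_force": force on a finger pad.
Only numpy, scipy, OpenCV 4.12 (cv2) and the standard library are available. Lean on these libraries where they do the work, as an engineer would, in place of code of your own. Each camera call takes 0.05 s, during which the arm holds its last target. There are 200 camera calls.

## Task

A cup is standing under the spout of the black coffee machine: either the large green mug or the small white espresso cup; the other one waits on the wooden board. Push the orange size slide on top of the machine all the way to the stop for that cup (front end, above the spout, for the large mug; rear end, next to the green button, for the small cup), and only then press the green brew button right down and let it come up again. Leave both cups standing where they are.

Things in the scene. Friction and masses are not known exactly. Their poses are not given: they have to be found in the camera images.
- machine: Black coffee machine, grey top, fixed, 350 mm long with its drip tray (x), 130 mm wide (y), flat top at 240 mm. Origin: under the machine, mid-width. Own axes: x points to the rear, so the front with the spout looks to -x; z up. The head with the spout covers x -155 to -40 mm, the round drip tray (132 mm wide) is at x -130 mm, the rear end is at x +155 mm.
- size_slide (a joint): Travel of the orange size slide in m: 0 = rear stop (small cup picture, next to the green button), 0.090 = front stop (large cup picture, above the spout). It moves along the machine's own -x as the value grows, stays where it is left and takes about 2 to 3 N to push.
- slide_top (a point): Centre of the top face of the orange slide grip, 283 mm above the counter. The grip is an upright block 20 mm along the travel, 50 mm across and 36 mm tall; it stands on an aluminium track whose top is 246 mm above the counter, 136 mm long and 36 mm wide. In the machine's own frame the grip centre is at x = 0 at the rear stop and x = -90 mm at the front stop, y = 0.
- brew (a joint): Travel of the green brew button in m: 0 = up, 0.008 = fully down. Sprung: about 5 N holds it fully down; it comes up when released.
- brew_top (a point): Centre of the top face of the round green brew button, 36 mm in diameter, on the machine's top at its own x = +118 mm, y = 0. It is pressed straight down by 8 mm.
- tray (a point): Point on the drip tray straight under the spout, 25 mm above the counter, where the cup to be filled stands.
- mug: Large green mug, 80 mm in diameter, 95 mm tall, with a handle. Origin: centre of its underside. It stands either under the spout or on the wooden board.
- espresso: Small white espresso cup, 62 mm in diameter, 56 mm tall, with a handle. Origin: centre of its underside. It stands in the other of the two places.
- board: Wooden board, fixed, 170 x 170 mm, 25 mm thick, on which the cup not in use stands. Origin: centre of its underside.
Mind the look-alikes: they are no part of the job. What is shaped like the mug but pink, red or yellow is not meant.

How it is judged:
By the outcome, as a careful person would: the job done as asked, in the order asked, and still so for the second after the job is handed in, with the robot touching nothing.
It also fails if it takes over 38 s, if anything falls off the work surface, if the arm or the gripper's body presses on something with over 40 N, if the wrist force passes 120 N, or if a joint passes its speed limit or range.

## Working session

There is one attempt and no reset: what is moved stays moved. The work goes in short steps, Python scripts to look and compute and a tool call to move; the robot and the scene stay as the last step left them, time stands still between calls to the robot, and variables do not carry over. Pictures are saved under pics/ and viewed, at most 10 in all, crops included, and the job is handed in when it is done.

Besides the shell and the picture viewer there is one more tool, called after "Emit:" in YAML: its name, and indented under it one key for each argument. servo_tool: Moves the arm, as the interface text tells. Its arguments: {"type":"object","properties":{"deltas":{"type":"array","items":{"type":"array"}},"grip":{"type":"number"}},"required":["deltas"]}

```bash
mkdir -p pics; cat > h.py <<'E'
import numpy as np, cv2
from workcell import ctrl, get_image, close_job, finder
def pts(p,mask):
    v,u=np.nonzero(mask&(p["depth"]>0)); d=p["depth"][v,u]
    c=np.linalg.inv(p["K"])@np.vstack([u,v,np.ones_like(u)])*d
    return (p["pose"][:3,:3]@c+p["pose"][:3,3:]).T
E
python3 - <<'E'
from h import *
for n in ["scene","top"]:
    p=get_image(n); cv2.imwrite(f"pics/{n}.png",p["frame"])
    for q in ["size_slide","brew_top","mug","espresso","machine","board"]:
        for r in finder.silhouettes(q,p)[:4]:
            P=pts(p,r["mask"]); 
            if len(P): print(n,q,round(r["score"],2),np.round(np.array(r["rect"])*[640,480,640,480]),np.median(P,0).round(),np.percentile(P,2,0).round(),np.percentile(P,98,0).round())
o=ctrl.get_obs(); print(o["ee_pos"],o["orientation"],ctrl.grip_point_offset,o["t"])
E
```

```text
scene size_slide 0.6 [369. 243.  25.  18.] [594. 122. 277.] [577.  98. 252.] [606. 144. 286.]
scene size_slide 0.55 [368. 268.  80. 150.] [595. 124. 241.] [406.  11.   7.] [701. 204. 281.]
scene brew_top 0.69 [384. 198.  14.  12.] [436.  55. 264.] [ 143. -122.    0.] [450.  71. 269.]
scene mug 0.93 [442. 348.  43.  57.] [588. 340.  58.] [531. 299.   2.] [610. 398.  98.]
scene mug 0.89 [357. 317.  34.  35.] [649. 137.  82.] [621. 112.  31.] [699. 188. 126.]
scene mug 0.85 [289. 303.  46.  47.] [714. -25.  57.] [651. -70.   2.] [754.   8.  97.]
scene mug 0.57 [466. 299.  41.  48.] [421. 319.  63.] [363. 283.   8.] [472. 358.  98.]
scene espresso 0.92 [244. 198.  22.  28.] [ 502. -393.   61.] [ 470. -446.   27.] [ 529. -366.   84.]
scene machine 0.72 [369. 268.  84. 147.] [597. 125. 241.] [416.  16.  23.] [700. 204. 281.]
scene board 0.78 [241. 210.  76.  53.] [ 536. -356.   26.] [ 432. -467.    8.] [ 601. -293.   31.]
top size_slide 0.72 [248. 225.  25.  17.] [589. 115. 282.] [575.  93. 244.] [606. 138. 288.]
top brew_top 0.53 [280. 299.  19.  10.] [433.  51. 263.] [418.  36. 255.] [450.  68. 268.]
top mug 0.92 [174. 243.  52.  35.] [576. 346.  39.] [534. 296.   0.] [608. 380.  98.]
top mug 0.81 [322. 193.  35.  47.] [723. -30.  29.] [653. -70.  -0.] [753.   4.  99.]
top mug 0.62 [367. 245.  44.  38.] [ 572. -159.   10.] [ 531. -196.   -1.] [606. -95.  97.]
top mug 0.59 [181. 306.  41.  47.] [408. 324.  33.] [367. 278.  -1.] [468. 354.  98.]
top espresso 0.62 [477. 275.  44.  30.] [ 500. -406.   41.] [ 471. -452.   23.] [ 534. -369.   85.]
top machine 0.84 [262. 249. 105. 150.] [539.  93. 241.] [398.   3.  34.] [684. 190. 281.]
top board 0.76 [462. 272.  74.  73.] [ 519. -372.   25.] [ 428. -469.   16.] [ 597. -299.   31.]
[ 224.76352754 -583.18003701  222.69415224] [3.08859338e+00 5.74440235e-01 5.37730187e-05] 18.700000000000003 0.7
```

View pics/scene.png

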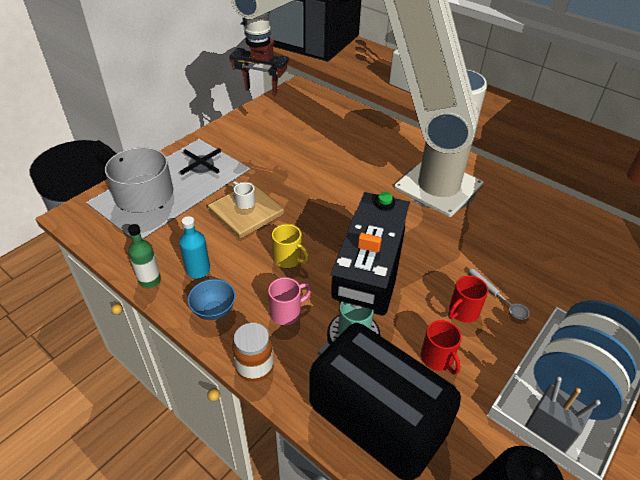

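View pics/top.png

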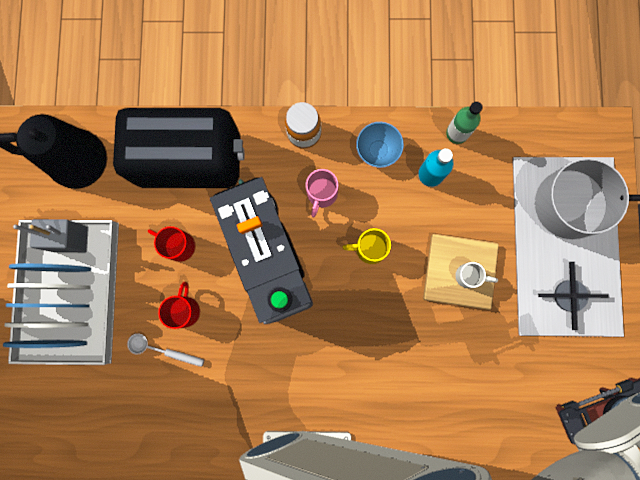

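The cup under the spout is the green mug at scene (357,317), and the white cup stands on the board at (244,197). The pink (286,302), yellow (288,246) and red (442,348 and 467,300) mugs are look-alikes away from the machine. I'll confirm this in a crop and refine the machine's axis.

```bash
python3 - <<'E'
from h import *
p=get_image("scene"); cv2.imwrite("pics/crop.png",cv2.resize(p["frame"][180:360,300:500],None,fx=3.3,fy=3.3,interpolation=cv2.INTER_CUBIC))
p=get_image("top")
P=pts(p,finder.silhouettes("machine",p)[0]["mask"]); T=P[(P[:,2]>230)&(P[:,2]<250)]
r=cv2.minAreaRect(T[:,:2].astype(np.float32)); print(r, np.round(cv2.boxPoints(r)))
H=cv2.cvtColor(p["frame"],cv2.COLOR_BGR2HSV)
A=pts(p,np.ones((480,640),bool)).reshape(-1,3)
for n,lo,hi,z0,z1 in [("slide",(8,150,120),(20,255,255),274,292),("btn",(50,120,80),(80,255,255),255,275)]:
    m=cv2.inRange(H,lo,hi)>0; Q=pts(p,m); Q=Q[(Q[:,2]>z0)&(Q[:,2]<z1)]
    print(n,len(Q),cv2.minAreaRect(Q[:,:2].astype(np.float32)),np.median(Q[:,2]))
o=ctrl.get_obs(); from scipy.spatial.transform import Rotation as R
print(R.from_rotvec(o["orientation"]).as_matrix().round(4))
E
```

```text
((545.0014038085938, 97.74777221679688), (299.60772705078125, 127.20145416259766), 22.57376480102539) [[382.  99.]
 [431. -18.]
 [708.  97.]
 [659. 214.]]
slide 188 ((589.548583984375, 117.57768249511719), (19.815736770629883, 48.93083572387695), 21.88581085205078) 282.31907282362374
btn 224 ((433.2664794921875, 52.786827087402344), (34.45645523071289, 33.424766540527344), 89.9200439453125) 263.69658132791994
[[ 0.9331  0.3595  0.    ]
 [ 0.3595 -0.9331  0.    ]
 [ 0.     -0.     -1.    ]]
```

View pics/crop.png

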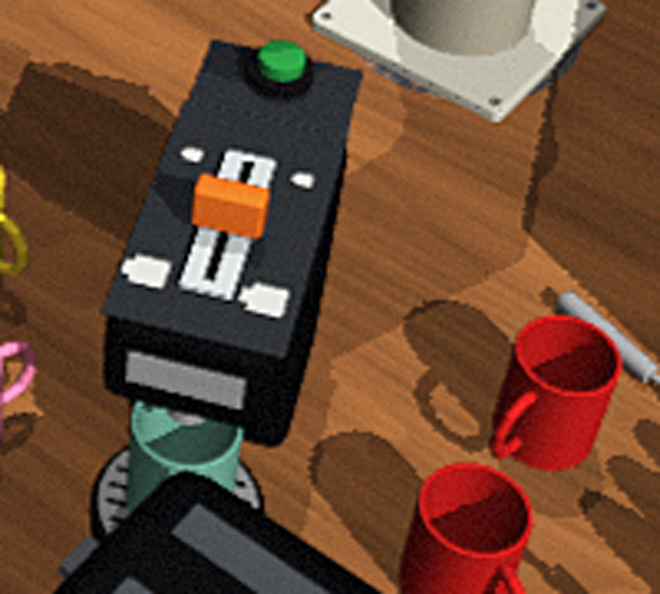

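The crop confirms it: the green mug is on the tray under the spout, at crop (187,450), so the slide goes to the front stop, about 39 mm further. I'll shut the fingers, lift and travel.

Emit:
servo_tool:
  deltas:
    - [[22,-20,-23],[0,0,0]]
    - [[44,-41,-46],[0,0,0]]
    - [[66,-62,-69],[0,0,0]]
    - [[88,-82,-92],[0,0,-0.012]]
    - [[110,-103,-117],[0,0,-0.024]]
  grip: 1

```text
t: 1.27
ee_pos: [290.5, -446.1, 340.4]
orientation: [-3.081, -0.612, 0.0]
ft_force: [0.8, 0.1, 0.1]
width: 58.3
grasp_force: 0.0
```

Emit:
servo_tool:
  deltas:
    - [[28,-26,0],[0,0,0]]
    - [[56,-52,0],[0,0,0]]
    - [[84,-78,0],[0,0,0]]
    - [[112,-104,0],[0,0,0]]
    - [[140,-130,0],[0,0,0]]

```text
t: 1.68
ee_pos: [370.4, -272.2, 340.0]
orientation: [3.081, 0.611, 0.001]
ft_force: [1.1, 0.2, -0.3]
width: 24.6
grasp_force: 0.0
```

Emit:
servo_tool:
  deltas:
    - [[28,-26,0],[0,0,0]]
    - [[56,-52,0],[0,0,0]]
    - [[84,-78,0],[0,0,0]]
    - [[112,-104,0],[0,0,0]]
    - [[140,-130,0],[0,0,0]]

```text
t: 2.1
ee_pos: [450.3, -98.4, 340.0]
orientation: [3.081, 0.611, 0.001]
ft_force: [-0.1, 1.0, 0.6]
width: 0.6
grasp_force: 0.0
```

Emit:
servo_tool:
  deltas:
    - [[31,-26,0],[0,0,0]]
    - [[62,-52,0],[0,0,0]]
    - [[93,-78,0],[0,0,0]]
    - [[124,-104,0],[0,0,0]]
    - [[155,-129,0],[0,0,0]]

```text
t: 2.52
ee_pos: [544.3, 80.3, 339.9]
orientation: [3.081, 0.612, 0.001]
ft_force: [0.9, -0.7, 0.5]
width: 0.7
grasp_force: 0.0
```

Emit:
servo_tool:
  deltas:
    - [[21,-17,0],[0,0,0]]
    - [[21,-17,25],[0,0,0]]
    - [[21,-17,40],[0,0,0]]
    - [[21,-17,40],[0,0,0]]

```text
t: 2.85
ee_pos: [555.0, 102.2, 296.3]
orientation: [-3.081, -0.613, 0.009]
ft_force: [-0.8, -0.3, -1.0]
width: 0.8
grasp_force: 0.0
```

```bash
python3 - <<'E'
from h import *
o=ctrl.get_obs(); print(o["ee_pos"],o["ft_force"])
p=get_image("scene"); cv2.imwrite("pics/c2.png",cv2.resize(p["frame"][130:330,270:470],None,fx=3,fy=3))
E
```

```text
[554.95101647 102.23358201 296.34248067] [-0.83760857 -0.32693659 -0.95802793]
```

View pics/c2.png

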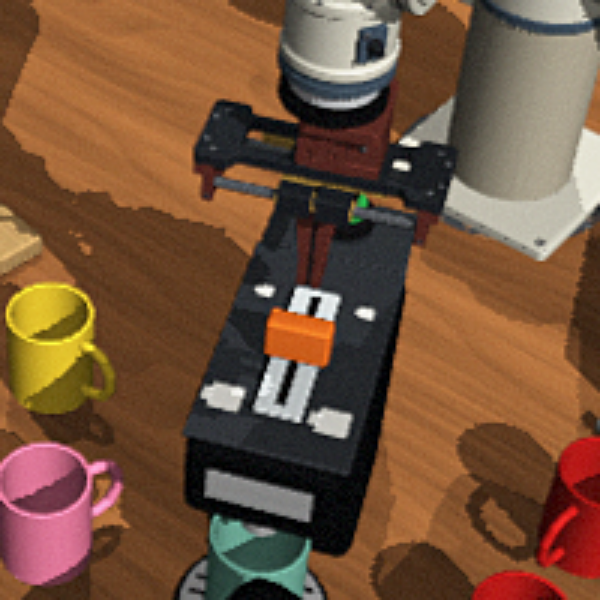

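The fingers are at crop (313,270), behind the orange grip at (300,337) and in line with it. Next I'll descend.

Emit:
servo_tool:
  deltas:
    - [[0,0,13],[0,0,0]]
    - [[0,0,26],[0,0,0]]
    - [[0,0,38],[0,0,0]]
    - [[0,0,38],[0,0,0]]
    - [[0,0,38],[0,0,0]]

```text
t: 3.32
ee_pos: [556.8, 101.6, 261.9]
orientation: [-3.082, -0.611, 0.001]
ft_force: [-0.4, 0.5, 1.4]
width: 0.5
grasp_force: 0.0
```

Emit:
servo_tool:
  deltas:
    - [[5,0,0],[0,0,0]]
    - [[10,0,0],[0,0,0]]
    - [[15,0,0],[0,0,0]]
    - [[20,0,0],[0,0,0]]
    - [[25,0,0],[0,0,0]]

```text
t: 3.73
ee_pos: [580.4, 111.6, 262.0]
orientation: [3.081, 0.612, -0.0]
ft_force: [-1.9, -1.2, 1.6]
width: 0.5
grasp_force: 1.1
```

Emit:
servo_tool:
  deltas:
    - [[5,0,0],[0,0,0]]
    - [[10,0,0],[0,0,0]]
    - [[15,0,0],[0,0,0]]
    - [[20,0,0],[0,0,0]]
    - [[24,0,0],[0,0,0]]

```text
t: 4.15
ee_pos: [602.5, 120.8, 261.6]
orientation: [-3.081, -0.611, 0.0]
ft_force: [-2.2, -0.1, 1.5]
width: 0.4
grasp_force: 1.1
```

Emit:
servo_tool:
  deltas:
    - [[2,0,0],[0,0,0]]
    - [[4,0,0],[0,0,0]]
    - [[4,0,0],[0,0,0]]

```text
t: 4.4
ee_pos: [604.1, 121.5, 261.6]
orientation: [3.081, 0.612, -0.007]
ft_force: [-9.5, -4.3, 7.2]
width: 0.6
grasp_force: 5.0
```

Emit:
servo_tool:
  deltas:
    - [[1.5,0,0],[0,0,0]]
    - [[3,0,0],[0,0,0]]
    - [[3,0,0],[0,0,0]]

```text
t: 4.65
ee_pos: [604.3, 121.6, 261.7]
orientation: [3.08, 0.611, -0.016]
ft_force: [-18.8, -8.0, 13.4]
width: 0.7
grasp_force: 10.6
```

Emit:
servo_tool:
  deltas:
    - [[-10,0,0],[0,0,0]]
    - [[-25,0,0],[0,0,0]]
    - [[-25,0,-30],[0,0,0]]
    - [[-40,0,-60],[0,0,0]]
    - [[-80,0,-60],[0,0,0]]

```text
t: 5.07
ee_pos: [540.2, 94.0, 327.1]
orientation: [3.081, 0.612, 0.019]
ft_force: [0.3, 0.1, 0.8]
width: 0.4
grasp_force: 0.0
```

```bash
python3 - <<'E'
from h import *
o=ctrl.get_obs(); print(o["ee_pos"],o["ft_force"])
p=get_image("top"); H=cv2.cvtColor(p["frame"],cv2.COLOR_BGR2HSV)
Q=pts(p,cv2.inRange(H,(8,150,120),(20,255,255))>0); Q=Q[(Q[:,2]>274)&(Q[:,2]<292)]
r=cv2.minAreaRect(Q[:,:2].astype(np.float32)); print(len(Q),r,np.linalg.norm(np.array(r[0])-[433.3,52.8])-118)
p=get_image("scene"); cv2.imwrite("pics/c3.png",cv2.resize(p["frame"][130:350,270:490],None,fx=2.7,fy=2.7))
E
```

```text
[540.1992389   94.01914237 327.13164189] [0.33634625 0.0872164  0.78515027]
0 ((0.0, 0.0), (0.0, 0.0), 0.0) 318.5051316995025
```

View pics/c3.png

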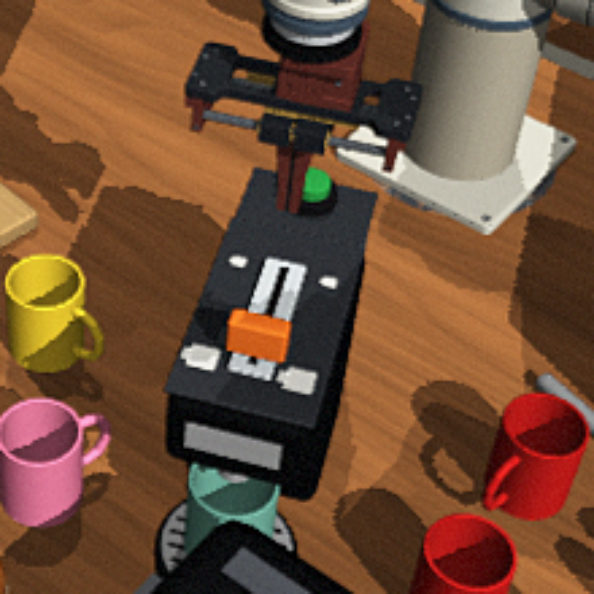

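The orange grip is now near the front end of the track at crop (260,335), and the wrist force rose to 20 N with no motion, so it looks like the stop. I'll move above the button, then measure the slide.

Emit:
servo_tool:
  deltas:
    - [[-35,-1,0],[0,0,0]]
    - [[-70,-2,0],[0,0,0]]
    - [[-105,-2,0],[0,0,0]]
    - [[-114,-2,0],[0,0,0]]
    - [[-114,-2,0],[0,0,0]]

```text
t: 5.58
ee_pos: [427.3, 50.5, 321.8]
orientation: [3.082, 0.61, 0.001]
ft_force: [0.4, -0.2, 0.2]
width: 0.2
grasp_force: 0.0
```

```bash
python3 - <<'E'
from h import *
o=ctrl.get_obs(); print(o["ee_pos"],o["ft_force"])
for n in ["scene","top"]:
    p=get_image(n); H=cv2.cvtColor(p["frame"],cv2.COLOR_BGR2HSV)
    Q=pts(p,cv2.inRange(H,(5,120,80),(22,255,255))>0); Q=Q[(Q[:,2]>276)&(Q[:,2]<292)&(Q[:,1]<200)&(Q[:,1]>30)]
    if len(Q)<9: print(n,len(Q)); continue
    r=cv2.minAreaRect(Q[:,:2].astype(np.float32)); print(n,len(Q),r,118-np.linalg.norm(np.array(r[0])-[433.3,52.8]))
E
```

```text
[427.25298352  50.53327058 321.77319742] [ 0.44081826 -0.17274314  0.18771212]
scene 191 ((624.7926635742188, 134.18551635742188), (24.113361358642578, 49.858802795410156), 22.264205932617188) -90.0698019307778
top 208 ((625.0542602539062, 132.03997802734375), (20.778366088867188, 49.258541107177734), 21.488880157470703) -89.48173520408182
```

The slide measures x = -90 mm, which is the front stop. Now the button press.

Emit:
servo_tool:
  deltas:
    - [[6,0,15],[0,0,0]]
    - [[6,0,35],[0,0,0]]
    - [[6,0,50],[0,0,0]]
    - [[6,0,50],[0,0,0]]
    - [[6,0,50],[0,0,0]]

```text
t: 6.1
ee_pos: [435.0, 53.7, 271.2]
orientation: [-3.081, -0.612, 0.002]
ft_force: [-0.5, 0.4, 0.2]
width: 0.4
grasp_force: 0.0
```

Emit:
servo_tool:
  deltas:
    - [[0,0,3],[0,0,0]]
    - [[0,0,6],[0,0,0]]
    - [[0,0,9],[0,0,0]]
    - [[0,0,12],[0,0,0]]
    - [[0,0,12],[0,0,0]]

```text
t: 6.52
ee_pos: [434.8, 53.4, 260.0]
orientation: [3.081, 0.611, 0.003]
ft_force: [0.4, 1.2, 2.3]
width: 0.8
grasp_force: 1.6
```

Emit:
servo_tool:
  deltas:
    - [[0,0,2],[0,0,0]]
    - [[0,0,4],[0,0,0]]
    - [[0,0,6],[0,0,0]]
    - [[0,0,6],[0,0,0]]
    - [[0,0,6],[0,0,0]]

```text
t: 6.93
ee_pos: [434.9, 53.4, 255.9]
orientation: [3.081, 0.611, 0.004]
ft_force: [-4.0, 0.4, 23.1]
width: 0.6
grasp_force: 11.5
```

The force is 23 N at z 256, so the button is bottomed. Releasing and retreating.

Emit:
servo_tool:
  deltas:
    - [[0,0,0],[0,0,0]]
    - [[0,0,-15],[0,0,0]]
    - [[0,0,-45],[0,0,0]]
    - [[0,0,-80],[0,0,0]]
    - [[0,35,-90],[0,0,0]]

```text
t: 7.35
ee_pos: [447.5, 23.6, 347.7]
orientation: [-3.079, -0.618, -0.007]
ft_force: [1.7, 0.4, 0.3]
width: 0.6
grasp_force: 0.0
```

Emit:
servo_tool:
  deltas:
    - [[0,35,0],[0,0,0]]
    - [[0,70,0],[0,0,0]]
    - [[0,105,0],[0,0,0]]
    - [[0,140,0],[0,0,0]]
    - [[0,140,0],[0,0,0]]

```text
t: 7.77
ee_pos: [502.0, -112.9, 343.0]
orientation: [3.081, 0.606, -0.001]
ft_force: [-0.5, 0.2, 1.3]
width: 0.8
grasp_force: 0.0
```

```bash
python3 - <<'E'
from h import *
o=ctrl.get_obs(); print(o["ee_pos"],o["ft_force"])
p=get_image("top"); H=cv2.cvtColor(p["frame"],cv2.COLOR_BGR2HSV)
for lo,hi,z0 in [((5,120,80),(22,255,255),276),((50,120,80),(80,255,255),245)]:
    Q=pts(p,cv2.inRange(H,lo,hi)>0); Q=Q[(Q[:,2]>z0)&(Q[:,2]<292)&(Q[:,1]<200)&(Q[:,1]>0)]
    print(len(Q),np.median(Q,0))
p=get_image("scene"); cv2.imwrite("pics/c4.png",p["frame"])
E
```

```text
[ 502.03002938 -112.88590648  342.98891744] [-0.49753393  0.19599065  1.26703637]
205 [624.6182856  131.7683921  282.50808803]
236 [433.16447613  52.79477949 263.49480513]
```

View pics/c4.png

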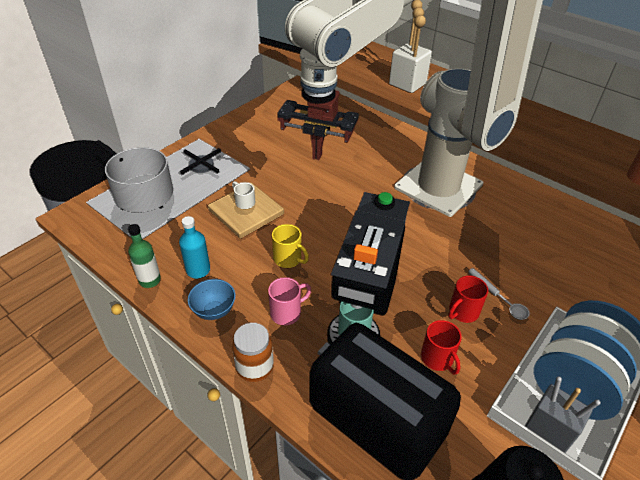

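The slide is at the front (366,255), the button is up again (385,199), both cups are where they were (357,317 and 244,197), and the gripper is clear of everything.

```bash
python3 -c "
from h import *
print(close_job())"
```

```text
the job is handed in; nothing more can be done
None
```

The green mug was under the spout, so I pushed the slide to the front stop (measured at -90 mm), then pressed the brew button right down and it came back up; both cups are where they were, and the job is handed in (about 8 s of the 38 s used).

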